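# Press a filter cube home with a quick clamp, then release the clamp

## Robot

A 7-joint arm with a two-finger parallel gripper is mounted at the origin on the work surface; the furniture and walls round the work are solid. World frame = base frame: x ahead of the robot, y to its left, z up, the work surface at z = 0. Lengths are in mm, angles in rad, forces in N, time in s.
With the tool pointing down it reaches from about 400 to 900 mm from the base axis. Payload 5.6 kg.
Tool frame: the origin (TCP) lies between the finger pads; the fingertips stand 11 mm ahead of it and the grasp point (between the pads) lies 8 mm behind it; z points along the fingers, y is the line along which they close (so a half turn about z gives the same grasp; the last joint's range is limited). The gripper opens to 92 mm and grips with 3 to 60 N. Pads are 20 mm wide; open, the fingers measure 128 mm over their backs; the gripper's body (75 mm by 189 mm) begins 69 mm behind the grasp point.
Start: joints at [-1.368, 0.468, -0.012, 1.603, 0.006, 1.071, -0.056], TCP at [158.207, 630.459, 225.592] pointing down, gripper open.
Joint ranges: [-2.53, 2.53], [-0.31, 2.02], [-1.57, 1.55], [0.28, 2.44], [-1.29, 4.43], [0.15, 1.84], [-2.92, 2.92]. Speed limits (rad/s): [2.57, 2.57, 3.14, 3.14, 3.14, 3.14, 3.14].

## Interface

Orientations are given as a unit quaternion [w, x, y, z].
In Python, from rig import manip gives the robot as it stands.
- The arm moves only by the shell command python3 -m pendant 'ROWS' [OPENING] [FORCE]. ROWS is JSON, a list of rows, each an object of numbers: "dx", "dy", "dz": the shift along the world's x, y, z in cm; "ax", "ay", "az": the turn, a rotation vector about the world's x, y, z in rad. In form: [{"dx": .., "dy": .., "dz": .., "ax": .., "ay": .., "az": ..}, ...]. A call has 1 to 12 rows; each row shifts and turns the commanded pose from where the row before left it; what a row does not reach is not made up. A row lasts 1/12 s, in which the tool goes at most 41.7 mm and 7.16 degrees, less where a joint would pass 70% of its speed; a pose out of reach is approached as far as the arm can. A call is refused whole if a number of a shift passes 4.17 or a number of a turn 0.125, either way. A call with a gripper value outside its range is refused whole. OPENING is the opening in per cent of the stroke, from 0 (shut) to 100 (fully open), set as the call begins (- or left out, the last holds). The fingers move at their own pace and stop on an object; FORCE is the grip in N (left out, the last holds). Time passes only in rows, so rows that do not move let the fingers close. It gives the time, the measured TCP pose, the force and the opening at its end, in the units of the state.
- manip.read_state(): the state, without advancing time (a new reading comes with each control period).
- manip.get_image(name): name is "scene" or "top" or "wrist"; returns the picture (384x512x3 uint8, blue, green, red); there is no depth.
- manip.camera_model(name): a dict with "fx", "fy", "cx", "cy" (pixels), "rvec" (rotation vector, rad) and "tvec" (3), from world to camera coordinates, as OpenCV has them. Camera axes: x right, y down, z forward; pixel columns grow to the right and rows downward; lengths in mm; the calibration is good to about 2 mm. A picture is of the moment at which its call begins: read the wrist's pose just before it. camera_model takes no time and is no camera call; for the wrist camera it gives the pose at the moment of the call.
- manip.job_done(): hands the job in, once; it reports no verdict.
Trained networks look in the newest picture that a camera, given by its name, has taken for a name from the list of things; names that differ only in an ending like _2 or _b are one class to them, and where a whole thing is asked for, a point or a joint stands for the part that bears it (a point fixed in the world has none). Each returns a list of dicts, best first, with "conf" (0 to 1); they miss things now and then, are a little off and sometimes report something else, mostly with a low value. They report only what shows in the picture. A call takes as long as a camera call. They do not tell look-alikes from the thing itself.
- manip.trace(query, camera): "pixels" (384x512 bool, what is visible of it) and "bbox" ([centre column, centre row, width, height] in pixels, round what is visible of it).
- manip.spot_point(query, camera): "point" ([row, column] in pixels: a listed point, or the origin of a listed thing).
The state is a dict: "time_s": time; "joints": joint angles; "qvel": joint speeds; "joint_efforts": joint torques, N m; "tcp_pos": TCP position; "ee_rot": TCP orientation; "contact_force": force on the tool from outside, world axes, zero at the start; "torque": the same for the moment, N m; "gripper_width": opening from 0.0 (shut) to 1.0 (fully open).
Only numpy, scipy, OpenCV 4.12 (cv2) and the standard library are available. Lean on these libraries where they do the work, as an engineer would, in place of code of your own. Each camera call takes 0.05 s, during which the arm holds its last target. There are 200 camera calls.

## Task

The black filter cube stands part-way in its dock on the bench-mounted quick clamp. Pump the clamp's red trigger towards the fixed grip, stroke by stroke, until the orange pad has pushed the cube fully home against the dock's end stop and presses it there firmly for a moment (about 15 N, never more than 22 N); then press the yellow release lever and keep it down until the jaw has slid all the way back, and let go of the clamp with the cube still home. Move the cube and the jaw only by means of the trigger and the release lever, not by hand, and leave the bottles and black cans standing where they are.

Things in the scene. Friction and masses are not known exactly. Their poses are not given: they have to be found in the camera images.
- clamp: Quick clamp on an aluminium base plate 290 x 78 x 10 mm fixed to the desk. Origin on the desk under the bar; +x along the bar the way the jaw advances, z up. In x: plate -0.122 to 0.168; blue head -0.075 to 0.037, 40 mm wide, top z 0.060 (0.091 at x -0.026 to 0.014); black fixed grip -0.067 to -0.045, 18 mm wide, top z 0.133; red trigger ahead of it; dock 0.063 to 0.160.
- dock_stop (a point): Face of the dock's end stop that the cube must meet, at clamp x 0.150, z 0.035. The dock has its floor at z 0.016, side walls up to z 0.041 (rigid one at +y) and at -y a brass spring plunger that grips the cube, which so drags with 3 to 6 N and stays where it is left.
- trigger_push (a point): Middle of the red trigger's front face near its top, where closed fingers, put in front of it, push it to clamp -x. The trigger, 9 x 20 mm, pivots about clamp y at clamp x -0.005, z 0.0775; this point is 56 mm along it, its end 16 mm farther. At rest it leans forward 0.40 rad, point at clamp x 0.021, z 0.127; fully back the point is at x -0.023. Beyond clamp x 0.014 all is below z 0.065.
- trigger (a joint): Trigger angle in rad: 0 at rest, 0.80 pulled fully back. A spring returns it when let go (1 to 1.5 N at the push point). A full stroke moves the jaw by up to 17 mm after some 2 mm of free play; when the trigger is let go the jaw drops back to the last whole tooth (7 mm pitch) and is held there by a pawl: 14 mm a full stroke, 7 mm a short one.
- jaw (a joint): Advance of the jaw (bar with sprung blue plate and orange pad) in m: 0 fully back, 0.062 at most; starts at 0 to 0.016. At 0 the pad's face is at clamp x 0.0677; the cube is home at about 0.043, more only compresses the pad. A return spring (about 3 N) slides it back at about 3 cm/s while the release lever is held down; let up early, it stops at a tooth.
- pad: Jaw pad: orange face 28 x 28 mm that meets the cube, on a blue plate 36 x 40 mm, sprung on the bar's end (8 N per mm); face 13 mm ahead of its origin. Steady, its force on the cube is about 2.2 times the push at the trigger's push point, less 5 N: pushes of about 3 N while the jaw runs free, 4 to 6 N while the cube slides, then rising by 1 to 2 N a mm at the stop; 9 N gives 15 N, 12 N gives 22 N.
- filter_cube: Black filter cube, 39 mm long in x, 38 x 38 mm across, loose in the dock. Origin at the centre of its underside, x along the clamp's x; its front end is 0.0205 m ahead of the origin and its rear, where the pad pushes, 0.0185 m behind. It starts 12 to 25 mm short of home; at home its front meets the end stop, origin at clamp x 0.1295.
- release_tab (a point): Top centre of the yellow release tab behind the fixed grip, to be pressed straight down with closed fingers. Tab 18 mm long in clamp x, 30 mm wide, at rest at clamp x -0.108, z 0.086; its lever pivots about clamp y at x -0.060, z 0.075. The grip begins 41 mm ahead of this point and stands 47 mm higher.
- release (a joint): Release lever angle in rad: 0 up, at rest; 0.22 fully down at its stop (tab about 10 mm lower). It springs up when let go. The pawls are clear of the teeth beyond about 0.17. It needs 2 to 5 N at the tab, more while the clamp is tight.
- objective_can_1: Black round objective can, 41 mm across, 62 mm high, standing at the right; a bystander. Origin at the centre of its underside.
- objective_can_2: Black round objective can, 41 mm across, 75 mm high, standing at the right; a bystander. Origin at the centre of its underside.
- white_pot: White bottle, 44 mm across, 74 mm high, a bystander behind the clamp. Origin at the centre of its underside.
- oil_bottle: Brown bottle with black cap, 30 mm across, 62 mm high, a bystander behind the clamp. Origin at the centre of its underside.
Not all that is in view belongs to the job. What is shaped like the filter_cube but blue or turquoise is not meant.

How it is judged:
By the outcome, as a careful person would: the job done as asked, in the order asked, and still so for the second after the job is handed in, with the robot touching nothing.
It also fails if it takes over 64 s, if anything falls off the work surface, if the arm or the gripper's body presses on something with over 40 N, if the wrist force passes 120 N, or if a joint passes its speed limit or range.

## Working session

There is one attempt and no reset: what is moved stays moved. The work goes in short steps, Python scripts to look and compute and a shell command to move; the robot and the scene stay as the last step left them, time stands still between calls to the robot, and variables do not carry over. Pictures are saved under pics/ and viewed, on a budget of 10 in all, crops included, one or two more only if the job needs it, and the job is handed in when it is done.

```bash
mkdir -p pics; cat > h.py <<'E'
import numpy as np, cv2
from rig import manip
def cam(n):
    m=manip.camera_model(n); R=cv2.Rodrigues(np.array(m["rvec"],float))[0]
    return m,R,np.array(m["tvec"],float).ravel()
def ray(n,uv,z):
    m,R,t=cam(n); d=R.T@np.array([(uv[0]-m["cx"])/m["fx"],(uv[1]-m["cy"])/m["fy"],1]); c=-R.T@t
    return c+d*(z-c[2])/d[2]
def proj(n,P):
    m,R,t=cam(n); q=(R@np.atleast_2d(P).T).T+t
    return np.c_[q[:,0]/q[:,2]*m["fx"]+m["cx"],q[:,1]/q[:,2]*m["fy"]+m["cy"]]
E
python3 - <<'E'
from h import *
a=manip.get_image("scene");b=manip.get_image("top")
cv2.imwrite("pics/1.png",cv2.resize(a,(800,600)));cv2.imwrite("pics/2.png",cv2.resize(b,(800,600)))
print(manip.read_state())
for c in("scene","top"):
    m,R,t=cam(c);print(c,-R.T@t,R[2])
    for q in("dock_stop","trigger_push","release_tab","filter_cube","clamp","pad","white_pot","oil_bottle","objective_can_1"):
        print(q,[(np.round(r["point"][::-1]),round(r["conf"],2)) for r in manip.spot_point(q,c)][:4])
E
```

```text
{'time_s': 0.1, 'joints': array([-1.36798513,  0.46831013, -0.01160972,  1.60350274,  0.00598554,
        1.0713842 , -0.05632184]), 'qvel': array([ 8.59810015e-04, -4.13983924e-03,  9.78299929e-05, -1.15890689e-03,
       -1.59679851e-03,  3.56515034e-04,  4.76674972e-04]), 'joint_efforts': array([ 1.09919514e-03, -5.21649528e+01, -1.24981126e-02, -2.44369018e+01,
       -5.69025963e-02,  1.41358850e-02,  4.75605304e-05]), 'tcp_pos': array([158.10896386, 629.97038051, 224.73386085]), 'ee_rot': array([-4.74222971e-05,  1.22639647e-01,  9.92450956e-01, -7.83452134e-04]), 'contact_force': array([ 0.14607123, -0.23475735, -0.64498278]), 'torque': array([ 0.01292845,  0.01758835, -0.01630373]), 'gripper_width': 0.9984508152860414}
scene [465.42417441 664.34055271 643.9896    ] [ 0.14352948 -0.80059172 -0.58176643]
dock_stop [(array([268., 250.]), 0.87)]
trigger_push [(array([278., 180.]), 0.58)]
release_tab [(array([290., 169.]), 0.47)]
filter_cube [(array([296., 301.]), 0.71), (array([230., 234.]), 0.67), (array([265., 244.]), 0.63), (array([247., 298.]), 0.6)]
clamp [(array([279., 218.]), 0.96)]
pad [(array([252., 157.]), 0.73), (array([277., 224.]), 0.55)]
white_pot [(array([183., 273.]), 0.96)]
oil_bottle [(array([198., 231.]), 0.57)]
objective_can_1 [(array([223., 176.]), 0.74), (array([250., 160.]), 0.62)]
top [457.47046987 -95.25232338 961.28191039] [ 0.14895527  0.0082627  -0.98880941]
dock_stop [(array([198., 216.]), 0.68)]
trigger_push [(array([246., 215.]), 0.66)]
release_tab [(array([303., 226.]), 0.57)]
filter_cube [(array([216., 216.]), 0.78), (array([229., 182.]), 0.75), (array([256., 227.]), 0.74), (array([165., 206.]), 0.61)]
clamp [(array([258., 224.]), 0.76), (array([327., 157.]), 0.69)]
pad [(array([232., 222.]), 0.58)]
white_pot [(array([182., 154.]), 0.88)]
oil_bottle [(array([226., 150.]), 0.55)]
objective_can_1 [(array([328., 156.]), 0.58), (array([359., 181.]), 0.53)]
```

View pics/1.png

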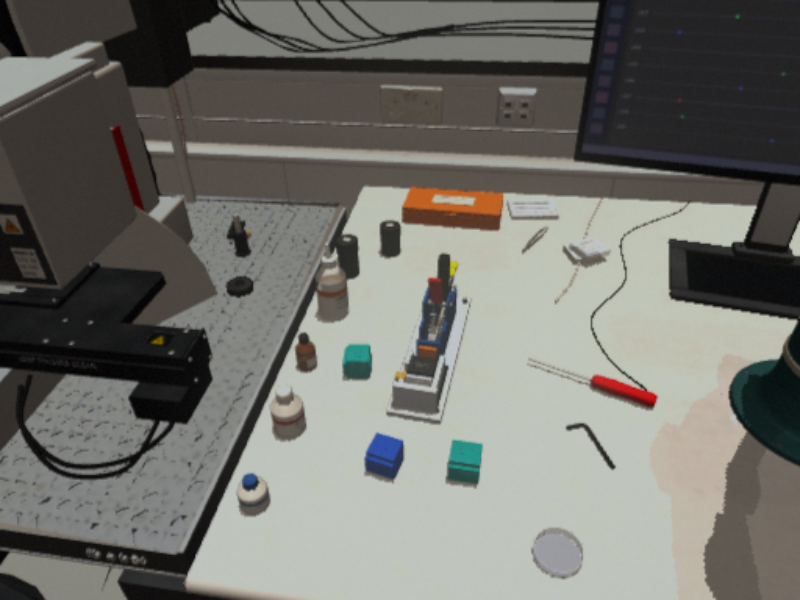

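View pics/2.png

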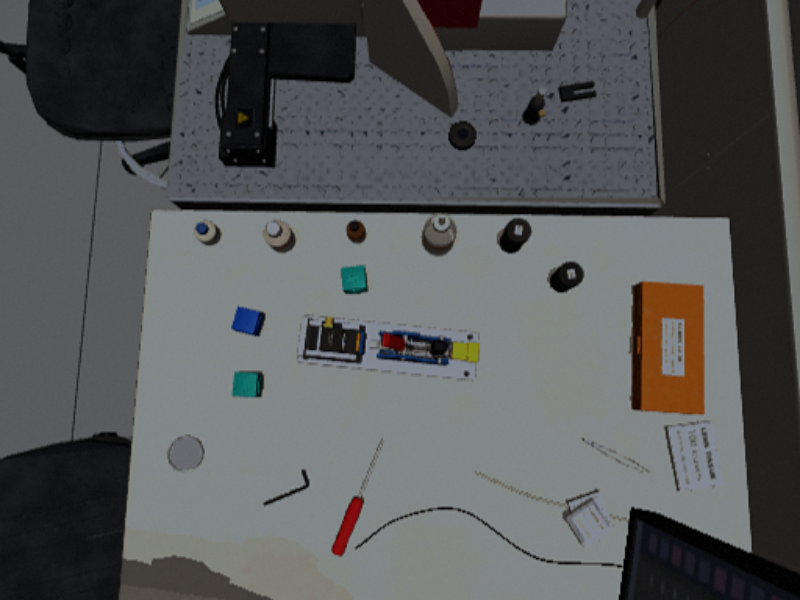

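Top view: the clamp runs from the yellow tab (≈465,351 in the 800 px view) to the dock (≈335,340), with the black cube in the dock. The teal and blue look-alikes at (354,279), (248,321) and (248,384) stand loose. I'll enlarge the clamp to confirm this and fit its pose.

```bash
python3 - <<'E'
from h import *
b=manip.get_image("top");c=b[190:255,180:320]
cv2.imwrite("pics/3.png",cv2.resize(c,None,fx=5.7,fy=5.7,interpolation=cv2.INTER_CUBIC))
for uv in[(303,315),(481,333),(474,380),(297,361)]:print(ray("top",np.array(uv)/1.5625,10))
E
```

```text
[585.95957552  80.68870006  10.        ]
[ 560.79117833 -211.5029734    10.        ]
[ 484.4025213  -199.98586672   10.        ]
[510.42947121  87.25076903  10.        ]
```

View pics/3.png

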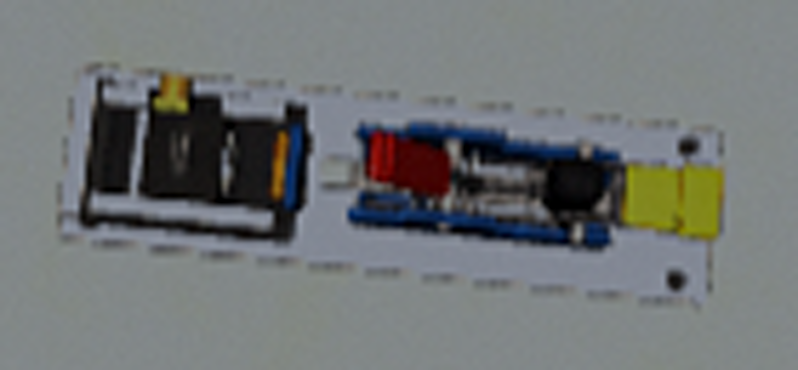

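The crop shows the black cube in the dock at (180,150), the orange pad at (285,165), the red trigger at (410,165), the black grip at (575,187) and the yellow tab at (690,200). The brass plunger at (173,90) is on the world +x side. Next I'll fit the pose.

```bash
cat >> h.py <<'E'
from scipy.optimize import least_squares
def C2W(p,P):
    P=np.atleast_2d(np.array(P,float));c,s=np.cos(p[2]),np.sin(p[2])
    return np.c_[p[0]+c*P[:,0]-s*P[:,1],p[1]+s*P[:,0]+c*P[:,1],P[:,2]]
E
python3 - <<'E'
from h import *
px=np.array([(85,66),(722,128),(705,303),(62,238)])/5.7+[179.5,189.5]
K=[(168,-39,10),(-122,-39,10),(-122,39,10),(168,39,10)]
f=lambda p:(proj("top",C2W(p,K))-px).ravel()
r=least_squares(f,[530,-20,1.5]);p=r.x;print(p,np.round(r.fun,1))
# networks' spots
N={"dock_stop":(150,0,35),"trigger_push":(21,0,127),"release_tab":(-108,0,86),"clamp":(0,0,0)}
for c in("top","scene"):
  for k,v in N.items():
    print(c,k,proj(c,C2W(p,v))[0])
s=proj("scene",C2W(p,K));print("scene corners",s*1.5625)
for k,v in {"tp":(21,0,127),"tab":(-108,0,86),"front tool":(32,0,127)}.items():print(k,C2W(p,v))
print(C2W(p,[(1,0,0)])-C2W(p,[(0,0,0)]))
for k in("objective_can_1","white_pot","oil_bottle"):
  for q in manip.spot_point(k,"top"):print(k,q["conf"],ray("top",q["point"][::-1],0))
E
```

```text
[534.77477976 -83.10647599   1.48677436] [-0.6 -0.2  0.3  0.1  0.7  0.  -0.4 -0.1]
top dock_stop [197.21642279 215.69223819]
top trigger_push [247.4142892  217.32151464]
top release_tab [302.95422028 224.46596462]
top clamp [257.39727136 222.83059383]
scene dock_stop [265.14075868 251.56209392]
scene trigger_push [277.09016885 183.16818519]
scene release_tab [286.30240164 168.02600798]
scene clamp [277.98198721 219.60714762]
scene corners [[384.34885938 410.47994222]
 [425.77201189 291.79234505]
 [469.61498454 297.27019022]
 [439.3160503  419.7741349 ]]
tp [[536.53716569 -62.18055915 127.        ]]
tab [[ 525.71108069 -190.72547691   86.        ]]
front tool [[537.46032022 -51.21936461 127.        ]]
[[0.08392314 0.99647223 0.        ]]
objective_can_1 0.87 [ 716.00746385 -266.33488891    0.        ]
objective_can_1 0.7 [ 647.87847533 -343.24271943    0.        ]
white_pot 0.74 [731.43803821   1.62201293   0.        ]
white_pot 0.63 [715.61042407 113.73954353   0.        ]
oil_bottle 0.43 [727.85210704   3.90330965   0.        ]
```

```bash
python3 -m pendant '[{"dx":1.9,"dy":-3.3,"az":-0.1175},{"dx":1.9,"dy":-3.3,"az":-0.1175},{"dx":1.9,"dy":-3.3,"az":-0.1175},{"dx":1.9,"dy":-3.3,"az":-0.1175},{"dx":1.9,"dy":-3.3,"az":-0.1175},{"dx":1.9,"dy":-3.3,"az":-0.1175},{"dx":1.9,"dy":-3.3,"az":-0.1175},{"dx":1.9,"dy":-3.3,"az":-0.1175},{"dx":1.9,"dy":-3.3,"az":-0.1175},{"dx":1.9,"dy":-3.3,"az":-0.1175},{"dx":1.9,"dy":-3.3,"az":-0.1175},{"dx":1.9,"dy":-3.3,"az":-0.1175}]' 0 20
```

```text
$[0]: bad value
```

```bash
python3 -m pendant '[{"dx":1.9,"dy":-3.3,"dz":0,"ax":0,"ay":0,"az":-0.1175},{"dx":1.9,"dy":-3.3,"dz":0,"ax":0,"ay":0,"az":-0.1175},{"dx":1.9,"dy":-3.3,"dz":0,"ax":0,"ay":0,"az":-0.1175},{"dx":1.9,"dy":-3.3,"dz":0,"ax":0,"ay":0,"az":-0.1175},{"dx":1.9,"dy":-3.3,"dz":0,"ax":0,"ay":0,"az":-0.1175},{"dx":1.9,"dy":-3.3,"dz":0,"ax":0,"ay":0,"az":-0.1175},{"dx":1.9,"dy":-3.3,"dz":0,"ax":0,"ay":0,"az":-0.1175},{"dx":1.9,"dy":-3.3,"dz":0,"ax":0,"ay":0,"az":-0.1175},{"dx":1.9,"dy":-3.3,"dz":0,"ax":0,"ay":0,"az":-0.1175},{"dx":1.9,"dy":-3.3,"dz":0,"ax":0,"ay":0,"az":-0.1175},{"dx":1.9,"dy":-3.3,"dz":0,"ax":0,"ay":0,"az":-0.1175},{"dx":1.9,"dy":-3.3,"dz":0,"ax":0,"ay":0,"az":-0.1175}]' 0 20
```

```text
time_s: 2.2
tcp_pos: [386.9, 232.9, 226.0]
ee_rot: [-0.0, 0.738, 0.674, 0.001]
contact_force: [0.6, -0.1, -0.7]
gripper_width: 0.151
```

```bash
python3 -m pendant '[{"dx":2.2,"dy":-3.0,"dz":0,"ax":0,"ay":0,"az":0},{"dx":2.2,"dy":-3.0,"dz":0,"ax":0,"ay":0,"az":0},{"dx":2.2,"dy":-3.0,"dz":0,"ax":0,"ay":0,"az":0},{"dx":2.2,"dy":-3.0,"dz":0,"ax":0,"ay":0,"az":0},{"dx":2.2,"dy":-3.0,"dz":0,"ax":0,"ay":0,"az":0},{"dx":2.2,"dy":-3.0,"dz":0,"ax":0,"ay":0,"az":0},{"dx":2.1,"dy":-3.0,"dz":0,"ax":0,"ay":0,"az":0},{"dx":0,"dy":0,"dz":0,"ax":0,"ay":0,"az":0},{"dx":0,"dy":0,"dz":0,"ax":0,"ay":0,"az":0}]'
python3 - <<'E'
from h import *
p=[534.8,-83.1,1.4868]
s=manip.read_state();a=manip.get_image("wrist")
K=[(168,-39,10),(-122,-39,10),(-122,39,10),(168,39,10),(21,0,127),(-108,0,86),(150,0,35),(-56,0,133)]
m,R,t=cam("wrist");print(-R.T@t,R[2],s["tcp_pos"],m["fx"])
P=proj("wrist",C2W(p,K));print(P*1.5625)
b=cv2.resize(a,(800,600))
for u in P*1.5625:cv2.drawMarker(b,tuple(int(v) for v in np.clip(u,-5000,5000)),(255,0,255),0,12,1)
cv2.imwrite("pics/4.png",b)
for q in("dock_stop","trigger_push","release_tab","filter_cube","pad"):print(q,[(np.round(r["point"][::-1])*1.5625,round(r["conf"],2)) for r in manip.spot_point(q,"wrist")][:3])
E
```

```text
time_s: 2.95
tcp_pos: [539.8, 22.2, 225.6]
ee_rot: [0.0, 0.738, 0.675, -0.0]
contact_force: [-0.7, 0.4, -0.2]
gripper_width: 0.005
[545.39233122  95.82134383 385.14692316] [-0.02259518 -0.248599   -0.96834291] [539.84597233  22.18556965 225.55825018] 277.11957861652803
[[452.80956204 204.92648938]
 [444.78871923 498.49330817]
 [367.75580897 498.55865301]
 [360.5428086  205.10849236]
 [408.43149513 435.71869751]
 [407.2824016  546.72777688]
 [407.00645038 229.03386599]
 [408.30063711 538.58399488]]
dock_stop [(array([401.5625, 220.3125]), 0.8), (array([607.8125, 284.375 ]), 0.69)]
trigger_push [(array([396.875 , 545.3125]), 0.68)]
release_tab [(array([403.125 , 545.3125]), 0.45)]
filter_cube [(array([304.6875, 115.625 ]), 0.95), (array([401.5625, 262.5   ]), 0.9), (array([425.    ,  92.1875]), 0.87)]
pad [(array([395.3125, 334.375 ]), 0.83)]
```

View pics/4.png

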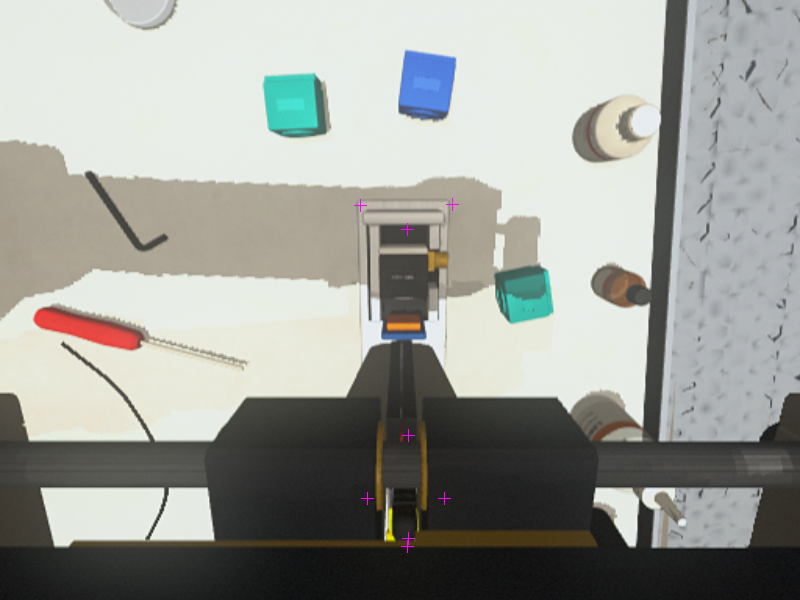

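The wrist view shows the black cube in the dock at (403,272), brass plunger at (437,260), and orange pad at (405,324) with a gap behind the cube. The plate corners sit about 3 px from prediction (2–3 mm), so I shift the clamp estimate by half of that. Next I work out the jaw and cube positions and move in front of the trigger.

```bash
python3 - <<'E'
from h import *
p=np.array([533.5,-81.5,1.4868])
def cx(v,z):
    w=ray("wrist",np.array([403,v])/1.5625,z)-[p[0],p[1],0]; return w[0]*np.cos(p[2])+w[1]*np.sin(p[2])
print("cube front,rear top",cx(248,54),cx(297,54),"pad face",cx(316,49),"platefront top",cx(331,55),"stop?",cx(208,41))
E
python3 -m pendant '[{"dx":-0.05,"dy":-2.8,"dz":0,"ax":0,"ay":0,"az":0},{"dx":-0.2,"dy":-2.8,"dz":0,"ax":0,"ay":0,"az":0},{"dx":0,"dy":0,"dz":-3.1,"ax":0,"ay":0,"az":0},{"dx":0,"dy":0,"dz":-3.1,"ax":0,"ay":0,"az":0},{"dx":0,"dy":0,"dz":-3.1,"ax":0,"ay":0,"az":0},{"dx":0,"dy":0,"dz":0,"ax":0,"ay":0,"az":0},{"dx":0,"dy":0,"dz":0,"ax":0,"ay":0,"az":0}]'
```

```text
cube front,rear top 137.64684967974836 99.05899598955239 pad face 82.04160977088861 platefront top 71.26963354282603 stop? 167.1095377926886
time_s: 3.83
tcp_pos: [535.7, -31.0, 132.0]
ee_rot: [-0.001, 0.736, 0.677, -0.001]
contact_force: [-0.7, 0.3, -0.5]
gripper_width: 0.006
```

```bash
python3 -m pendant '[{"dx":-0.03,"dy":-0.4,"dz":0,"ax":0,"ay":0,"az":0},{"dx":-0.03,"dy":-0.4,"dz":0,"ax":0,"ay":0,"az":0},{"dx":-0.03,"dy":-0.4,"dz":0,"ax":0,"ay":0,"az":0},{"dx":-0.03,"dy":-0.4,"dz":0,"ax":0,"ay":0,"az":0},{"dx":-0.03,"dy":-0.4,"dz":0,"ax":0,"ay":0,"az":0}]';  python3 -m pendant '[{"dx":-0.03,"dy":-0.4,"dz":0,"ax":0,"ay":0,"az":0},{"dx":-0.03,"dy":-0.4,"dz":0,"ax":0,"ay":0,"az":0},{"dx":-0.03,"dy":-0.4,"dz":0,"ax":0,"ay":0,"az":0}]';python3 -m pendant '[{"dx":-0.03,"dy":-0.4,"dz":0,"ax":0,"ay":0,"az":0},{"dx":-0.03,"dy":-0.4,"dz":0,"ax":0,"ay":0,"az":0}]'
```

```text
time_s: 4.25
tcp_pos: [536.3, -50.6, 133.9]
ee_rot: [0.0, 0.736, 0.677, 0.002]
contact_force: [-0.2, 4.6, 3.7]
gripper_width: 0.006
time_s: 4.5
tcp_pos: [534.6, -63.6, 132.9]
ee_rot: [0.0, 0.736, 0.676, 0.0]
contact_force: [0.9, 3.7, 3.5]
gripper_width: 0.007
time_s: 4.67
tcp_pos: [533.6, -72.1, 132.5]
ee_rot: [0.0, 0.737, 0.676, -0.0]
contact_force: [0.6, 2.5, 2.4]
gripper_width: 0.004
```

```bash
python3 -m pendant '[{"dx":-0.03,"dy":-0.4,"dz":0,"ax":0,"ay":0,"az":0},{"dx":-0.03,"dy":-0.4,"dz":0,"ax":0,"ay":0,"az":0}]';  python3 -m pendant '[{"dx":-0.02,"dy":-0.3,"dz":0,"ax":0,"ay":0,"az":0},{"dx":-0.02,"dy":-0.3,"dz":0,"ax":0,"ay":0,"az":0}]';python3 -m pendant '[{"dx":-0.01,"dy":-0.15,"dz":0,"ax":0,"ay":0,"az":0}]';python3 - <<'E'
from h import *
a=manip.get_image("wrist");cv2.imwrite("pics/5.png",cv2.resize(a[80:384,160:384],None,fx=2.6,fy=1.95,interpolation=cv2.INTER_CUBIC))
E
```

```text
time_s: 4.83
tcp_pos: [532.9, -79.5, 132.5]
ee_rot: [-0.0, 0.737, 0.676, 0.0]
contact_force: [0.3, 4.8, 2.3]
gripper_width: 0.005
time_s: 5.0
tcp_pos: [532.3, -85.5, 132.2]
ee_rot: [-0.0, 0.737, 0.676, -0.0]
contact_force: [0.1, 4.9, -2.6]
gripper_width: 0.004
time_s: 5.08
tcp_pos: [532.1, -87.5, 132.1]
ee_rot: [-0.0, 0.737, 0.676, -0.0]
contact_force: [0.4, 4.2, -1.1]
gripper_width: 0.008
```

View pics/5.png

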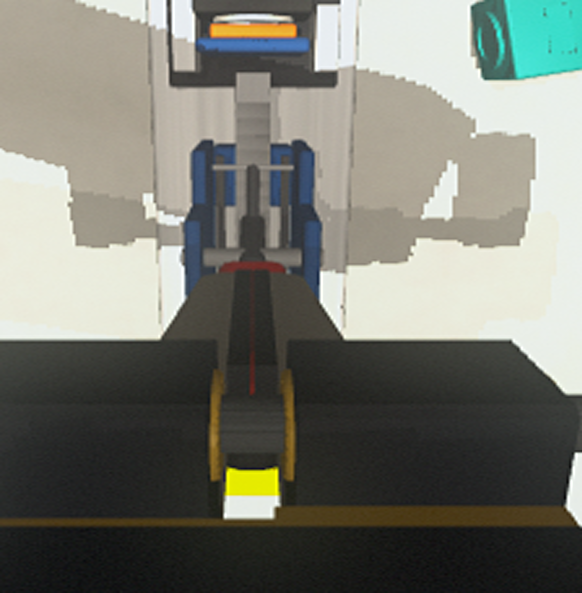

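The fingers sit centred on the trigger. The jaw has advanced, with the orange pad now at (253,31) in the crop, and the push is about 5 N. I'll finish the stroke and measure the pad by its colour.

```bash
cat >> h.py <<'E'
def jaw():
    p=np.array([533.5,-81.5,1.4868]); a=manip.get_image("wrist"); h=cv2.cvtColor(a,cv2.COLOR_BGR2HSV)
    m=cv2.inRange(h,(5,170,120),(18,255,255)); n,l,s,c=cv2.connectedComponentsWithStats(m)
    out=[]
    for i in range(1,n):
        x,y,w,H,A=s[i]
        if A>15 and w>1.5*H:
            W=[ray("wrist",(x+w/2,v),49)-[p[0],p[1],0] for v in(y,y+H)]
            out.append((x,y,w,H,A,[round(float(q[0]*np.cos(p[2])+q[1]*np.sin(p[2])),1) for q in W]))
    st=manip.read_state(); print("orange",out,"t",st["time_s"],"F",st["contact_force"].round(1),"tcp",st["tcp_pos"].round(1))
E
python3 -c "from h import *;jaw()"
python3 -m pendant '[{"dx":-0.01,"dy":-0.1,"dz":0,"ax":0,"ay":0,"az":0},{"dx":-0.01,"dy":-0.1,"dz":0,"ax":0,"ay":0,"az":0}]';python3 -c "from h import *;jaw()"
```

```text
orange [(np.int32(241), np.int32(92), np.int32(33), np.int32(6), np.int32(53), [90.3, 85.6])] t 5.1833 F [ 0.5  3.3 -0.6] tcp [532.1 -87.5 132.2]
time_s: 5.35
tcp_pos: [532.1, -88.8, 132.3]
ee_rot: [-0.0, 0.736, 0.677, -0.0]
contact_force: [0.3, 4.1, -2.0]
gripper_width: 0.004
orange [(np.int32(241), np.int32(90), np.int32(33), np.int32(7), np.int32(90), [90.4, 84.9])] t 5.4 F [-0.   3.1 -0.4] tcp [532.  -89.1 132.4]
```

```bash
python3 -m pendant '[{"dx":-0.01,"dy":-0.1,"dz":0,"ax":0,"ay":0,"az":0},{"dx":-0.01,"dy":-0.1,"dz":0,"ax":0,"ay":0,"az":0}]';python3 -m pendant '[{"dx":-0.01,"dy":-0.1,"dz":0,"ax":0,"ay":0,"az":0}]';python3 -m pendant '[{"dx":0,"dy":0,"dz":0,"ax":0,"ay":0,"az":0}]'
```

```text
time_s: 5.57
tcp_pos: [532.0, -90.9, 132.5]
ee_rot: [-0.0, 0.736, 0.677, -0.0]
contact_force: [0.4, 4.6, -1.8]
gripper_width: 0.005
time_s: 5.65
tcp_pos: [532.0, -91.7, 132.5]
ee_rot: [-0.0, 0.736, 0.676, 0.0]
contact_force: [-0.7, 8.3, -1.3]
gripper_width: 0.007
time_s: 5.73
tcp_pos: [532.0, -91.5, 132.5]
ee_rot: [-0.0, 0.736, 0.676, 0.0]
contact_force: [0.3, 5.8, -1.4]
gripper_width: 0.003
```

```bash
python3 -m pendant '[{"dx":0.15,"dy":1.8,"dz":0,"ax":0,"ay":0,"az":0},{"dx":0.15,"dy":1.8,"dz":0,"ax":0,"ay":0,"az":0},{"dx":0.15,"dy":1.8,"dz":0,"ax":0,"ay":0,"az":0},{"dx":0,"dy":0,"dz":0,"ax":0,"ay":0,"az":0},{"dx":0,"dy":0,"dz":0,"ax":0,"ay":0,"az":0},{"dx":0,"dy":0,"dz":0,"ax":0,"ay":0,"az":0}]';python3 -c "from h import *;jaw()"; python3 -m pendant '[{"dx":-0.08,"dy":-1,"dz":0,"ax":0,"ay":0,"az":0},{"dx":-0.05,"dy":-0.6,"dz":0,"ax":0,"ay":0,"az":0},{"dx":-0.03,"dy":-0.4,"dz":0,"ax":0,"ay":0,"az":0},{"dx":-0.03,"dy":-0.4,"dz":0,"ax":0,"ay":0,"az":0},{"dx":-0.03,"dy":-0.4,"dz":0,"ax":0,"ay":0,"az":0}]';python3 -m pendant '[{"dx":-0.03,"dy":-0.4,"dz":0,"ax":0,"ay":0,"az":0},{"dx":-0.03,"dy":-0.4,"dz":0,"ax":0,"ay":0,"az":0}]';python3 -m pendant '[{"dx":-0.03,"dy":-0.4,"dz":0,"ax":0,"ay":0,"az":0},{"dx":-0.03,"dy":-0.4,"dz":0,"ax":0,"ay":0,"az":0}]'; python3 -c "from h import *;jaw()"
```

```text
time_s: 6.23
tcp_pos: [536.7, -39.9, 132.8]
ee_rot: [0.001, 0.737, 0.676, -0.0]
contact_force: [-0.0, -0.3, -0.2]
gripper_width: 0.006
orange [(np.int32(241), np.int32(151), np.int32(31), np.int32(6), np.int32(186), [89.4, 84.2])] t 6.2833 F [0.5 0.2 0.1] tcp [536.7 -40.  132.8]
time_s: 6.7
tcp_pos: [534.6, -66.3, 132.8]
ee_rot: [-0.0, 0.737, 0.676, 0.0]
contact_force: [0.1, 5.0, 3.9]
gripper_width: 0.006
time_s: 6.87
tcp_pos: [534.0, -73.8, 132.8]
ee_rot: [-0.0, 0.736, 0.677, 0.0]
contact_force: [0.1, 4.9, 3.8]
gripper_width: 0.003
time_s: 7.03
tcp_pos: [533.4, -80.8, 132.7]
ee_rot: [-0.001, 0.736, 0.677, 0.001]
contact_force: [1.1, 6.7, 2.4]
gripper_width: 0.006
orange [(np.int32(240), np.int32(89), np.int32(33), np.int32(7), np.int32(64), [98.6, 93.1])] t 7.0833 F [1.4 5.3 0.8] tcp [533.3 -81.8 132.7]
```

```bash
python3 -m pendant '[{"dx":-0.02,"dy":-0.3,"dz":0,"ax":0,"ay":0,"az":0},{"dx":-0.02,"dy":-0.3,"dz":0,"ax":0,"ay":0,"az":0}]';python3 -m pendant '[{"dx":-0.01,"dy":-0.15,"dz":0,"ax":0,"ay":0,"az":0},{"dx":-0.01,"dy":-0.15,"dz":0,"ax":0,"ay":0,"az":0}]';python3 -c "from h import *;jaw()";python3 -m pendant '[{"dx":0.15,"dy":1.8,"dz":0,"ax":0,"ay":0,"az":0},{"dx":0.15,"dy":1.7,"dz":0,"ax":0,"ay":0,"az":0},{"dx":0.15,"dy":1.6,"dz":0,"ax":0,"ay":0,"az":0},{"dx":0,"dy":0,"dz":0,"ax":0,"ay":0,"az":0},{"dx":0,"dy":0,"dz":0,"ax":0,"ay":0,"az":0},{"dx":0,"dy":0,"dz":0,"ax":0,"ay":0,"az":0}]';python3 -c "from h import *;jaw()
a=manip.get_image('wrist');cv2.imwrite('pics/6.png',cv2.resize(a[100:324,150:350],None,fx=2.6,fy=2.6,interpolation=cv2.INTER_CUBIC))"
```

```text
time_s: 7.25
tcp_pos: [532.8, -86.8, 132.2]
ee_rot: [-0.001, 0.736, 0.677, 0.0]
contact_force: [1.5, 6.6, -2.3]
gripper_width: 0.003
time_s: 7.42
tcp_pos: [532.4, -89.9, 131.9]
ee_rot: [-0.001, 0.736, 0.677, 0.0]
contact_force: [1.3, 5.8, -2.6]
gripper_width: 0.003
orange [(np.int32(240), np.int32(71), np.int32(34), np.int32(6), np.int32(62), [103.9, 99.3])] t 7.4667 F [ 1.4  5.8 -1.9] tcp [532.3 -90.2 131.9]
time_s: 7.97
tcp_pos: [536.7, -41.9, 132.4]
ee_rot: [0.0, 0.737, 0.676, -0.001]
contact_force: [-0.5, -0.3, -0.5]
gripper_width: 0.007
orange [(np.int32(240), np.int32(132), np.int32(32), np.int32(7), np.int32(196), [103.7, 97.8])] t 8.0167 F [0.4 0.4 0.4] tcp [536.8 -42.  132.5]
```

View pics/6.png

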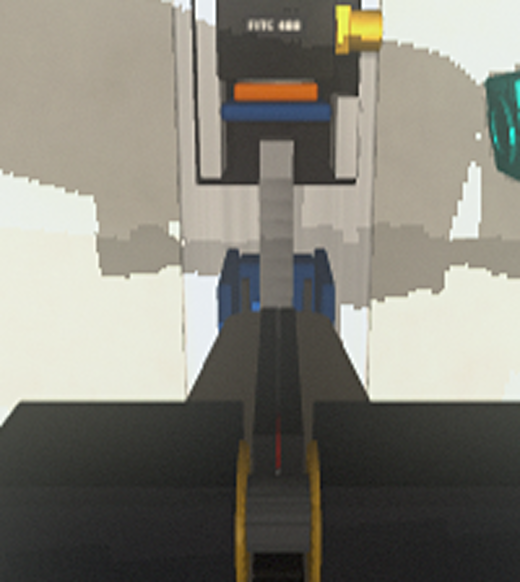

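Face at ≈103.7, so the jaw is at about 35 and the pad touches the cube, which is roughly 8 mm short of home. I raise the tool by 11 mm so that the fingertip bears at the push point, which makes the force well defined. Then I push gently.

```bash
python3 -m pendant '[{"dx":0,"dy":0,"dz":1.1,"ax":0,"ay":0,"az":0},{"dx":-0.06,"dy":-0.8,"dz":0,"ax":0,"ay":0,"az":0},{"dx":-0.04,"dy":-0.5,"dz":0,"ax":0,"ay":0,"az":0},{"dx":-0.03,"dy":-0.4,"dz":0,"ax":0,"ay":0,"az":0},{"dx":-0.02,"dy":-0.3,"dz":0,"ax":0,"ay":0,"az":0},{"dx":-0.02,"dy":-0.2,"dz":0,"ax":0,"ay":0,"az":0}]';python3 -m pendant '[{"dx":-0.02,"dy":-0.2,"dz":0,"ax":0,"ay":0,"az":0}]';python3 -m pendant '[{"dx":-0.02,"dy":-0.2,"dz":0,"ax":0,"ay":0,"az":0}]';python3 -c "from h import *;jaw()"
```

```text
time_s: 8.57
tcp_pos: [536.0, -61.3, 144.0]
ee_rot: [-0.0, 0.736, 0.676, 0.001]
contact_force: [0.1, 5.8, 4.4]
gripper_width: 0.005
time_s: 8.65
tcp_pos: [535.8, -63.0, 144.0]
ee_rot: [-0.0, 0.736, 0.677, 0.001]
contact_force: [-0.1, 5.6, 3.4]
gripper_width: 0.005
time_s: 8.73
tcp_pos: [535.6, -65.0, 143.9]
ee_rot: [-0.0, 0.736, 0.677, 0.001]
contact_force: [-0.0, 5.7, 2.9]
gripper_width: 0.008
orange [(np.int32(240), np.int32(101), np.int32(31), np.int32(6), np.int32(54), [106.4, 101.4])] t 8.7833 F [1.1 4.6 3.2] tcp [535.5 -65.5 143.9]
```

```bash
python3 -m pendant '[{"dx":-0.02,"dy":-0.2,"dz":0,"ax":0,"ay":0,"az":0},{"dx":-0.02,"dy":-0.2,"dz":0,"ax":0,"ay":0,"az":0}]';python3 -m pendant '[{"dx":-0.01,"dy":-0.15,"dz":0,"ax":0,"ay":0,"az":0}]';python3 -m pendant '[{"dx":-0.01,"dy":-0.15,"dz":0,"ax":0,"ay":0,"az":0}]';python3 -c "from h import *;jaw()"
```

```text
time_s: 8.95
tcp_pos: [535.1, -69.2, 143.8]
ee_rot: [-0.0, 0.736, 0.677, 0.001]
contact_force: [0.8, 5.3, 3.1]
gripper_width: 0.01
time_s: 9.03
tcp_pos: [534.8, -71.2, 143.8]
ee_rot: [0.0, 0.736, 0.677, 0.0]
contact_force: [0.4, 4.0, 3.4]
gripper_width: 0.002
time_s: 9.12
tcp_pos: [534.6, -72.9, 143.7]
ee_rot: [0.0, 0.736, 0.676, 0.0]
contact_force: [1.7, 4.7, 3.0]
gripper_width: 0.004
orange [(np.int32(240), np.int32(87), np.int32(32), np.int32(6), np.int32(69), [109.9, 105.0])] t 9.1667 F [0.7 4.6 4. ] tcp [534.6 -73.3 143.7]
```

```bash
for i in 1 2 3; do python3 -m pendant '[{"dx":-0.01,"dy":-0.1,"dz":0,"ax":0,"ay":0,"az":0}]' | grep -E "tcp|force"; done;python3 -c "from h import *;jaw()"
```

```text
tcp_pos: [534.5, -74.0, 143.6]
contact_force: [1.7, 4.4, 3.5]
tcp_pos: [534.4, -74.8, 143.7]
contact_force: [1.3, 4.7, 4.6]
tcp_pos: [534.3, -75.8, 143.7]
contact_force: [0.9, 5.1, 3.7]
orange [(np.int32(240), np.int32(82), np.int32(32), np.int32(6), np.int32(65), [111.2, 106.4])] t 9.4667 F [1.  4.2 3.7] tcp [534.3 -76.  143.7]
```

```bash
for i in 1 2 3; do python3 -m pendant '[{"dx":-0.01,"dy":-0.1,"dz":0,"ax":0,"ay":0,"az":0}]' | grep -E "tcp|force"; done;python3 -c "from h import *;jaw()"
```

```text
tcp_pos: [534.2, -76.7, 143.7]
contact_force: [0.8, 4.7, 3.2]
tcp_pos: [534.1, -77.7, 143.7]
contact_force: [1.9, 5.5, 3.9]
tcp_pos: [534.1, -78.4, 143.7]
contact_force: [2.1, 6.3, 4.0]
orange [(np.int32(240), np.int32(78), np.int32(32), np.int32(6), np.int32(69), [112.0, 107.2])] t 9.7667 F [2.3 6.3 2.7] tcp [534.1 -78.5 143.7]
```

```bash
for i in 1 2; do python3 -m pendant '[{"dx":-0.01,"dy":-0.07,"dz":0,"ax":0,"ay":0,"az":0}]' | grep -E "tcp|force"; done;python3 -m pendant '[{"dx":0,"dy":0,"dz":0,"ax":0,"ay":0,"az":0}]' | grep -E "tcp|force";python3 -c "from h import *;jaw()"
```

```text
tcp_pos: [534.0, -78.8, 143.7]
contact_force: [2.2, 6.3, 3.8]
tcp_pos: [534.0, -79.3, 143.7]
contact_force: [2.2, 6.7, 4.4]
tcp_pos: [534.0, -79.4, 143.7]
contact_force: [1.9, 6.7, 3.1]
orange [(np.int32(240), np.int32(77), np.int32(32), np.int32(6), np.int32(64), [112.0, 107.2])] t 10.0667 F [1.9 6.4 3.3] tcp [534.  -79.3 143.7]
```

```bash
for i in 1 2; do python3 -m pendant '[{"dx":-0.01,"dy":-0.07,"dz":0,"ax":0,"ay":0,"az":0}]' | grep -E "tcp|force"; done;python3 -m pendant '[{"dx":0,"dy":0,"dz":0,"ax":0,"ay":0,"az":0}]' | grep -E "tcp|force";python3 -c "from h import *;jaw()"
```

```text
tcp_pos: [533.9, -79.7, 143.7]
contact_force: [1.5, 7.6, 3.4]
tcp_pos: [533.9, -80.3, 143.6]
contact_force: [1.8, 7.4, 3.0]
tcp_pos: [533.8, -80.3, 143.6]
contact_force: [2.9, 7.0, 3.6]
orange [(np.int32(240), np.int32(76), np.int32(32), np.int32(6), np.int32(61), [111.9, 107.1]), (np.int32(253), np.int32(81), np.int32(17), np.int32(1), np.int32(17), [107.9, 107.1])] t 10.3667 F [2.7 7.4 2.8] tcp [533.9 -80.3 143.6]
```

```bash
for i in 1 2; do python3 -m pendant '[{"dx":-0.01,"dy":-0.07,"dz":0,"ax":0,"ay":0,"az":0}]' | grep -E "tcp|force"; done;for i in 1 2; do python3 -m pendant '[{"dx":0,"dy":0,"dz":0,"ax":0,"ay":0,"az":0}]' | grep -E "tcp|force";done;python3 -c "from h import *;jaw()
a=manip.get_image('wrist');cv2.imwrite('pics/7.png',cv2.resize(a[0:224,150:350],None,fx=2.6,fy=2.6,interpolation=cv2.INTER_CUBIC))"
```

```text
tcp_pos: [533.8, -80.7, 143.6]
contact_force: [2.6, 7.4, 4.2]
tcp_pos: [533.8, -81.3, 143.6]
contact_force: [3.0, 8.9, 2.8]
tcp_pos: [533.8, -81.3, 143.6]
contact_force: [2.6, 10.0, 1.8]
tcp_pos: [533.8, -81.3, 143.6]
contact_force: [2.6, 7.7, 3.3]
orange [(np.int32(240), np.int32(75), np.int32(32), np.int32(6), np.int32(57), [111.8, 107.0])] t 10.75 F [1.5 8.1 3.2] tcp [533.8 -81.3 143.6]
```

View pics/7.png

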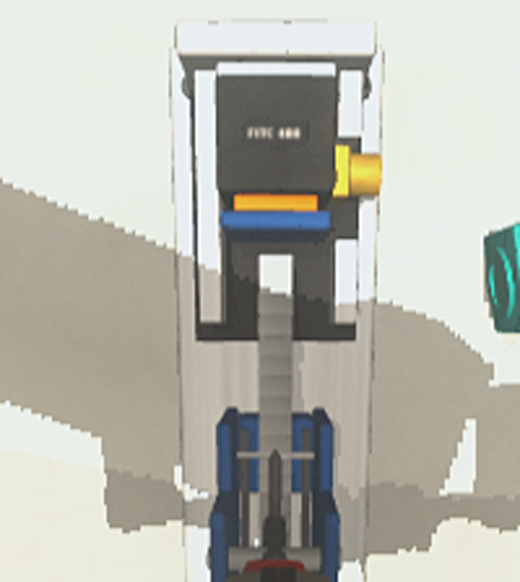

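Cube front (≈275,68) is against the end stop, and the pad's position has stopped changing while the force climbs. One small push more, then hold.

```bash
python3 -m pendant '[{"dx":-0.01,"dy":-0.06,"dz":0,"ax":0,"ay":0,"az":0}]' | grep -E "tcp|force"; for i in 1 2 3 4; do python3 -m pendant '[{"dx":0,"dy":0,"dz":0,"ax":0,"ay":0,"az":0},{"dx":0,"dy":0,"dz":0,"ax":0,"ay":0,"az":0}]' | grep -E "tcp|force";done
```

```text
tcp_pos: [533.7, -81.6, 143.6]
contact_force: [3.3, 9.5, 3.2]
tcp_pos: [533.7, -81.7, 143.6]
contact_force: [1.4, 8.1, 2.5]
tcp_pos: [533.7, -81.7, 143.6]
contact_force: [3.1, 8.8, 2.8]
tcp_pos: [533.7, -81.6, 143.6]
contact_force: [3.0, 9.1, 3.0]
tcp_pos: [533.7, -81.6, 143.6]
contact_force: [2.7, 9.0, 2.6]
```

```bash
python3 -m pendant '[{"dx":0,"dy":-0.03,"dz":0,"ax":0,"ay":0,"az":0},{"dx":0,"dy":0,"dz":0,"ax":0,"ay":0,"az":0},{"dx":0,"dy":0,"dz":0,"ax":0,"ay":0,"az":0},{"dx":0,"dy":0,"dz":0,"ax":0,"ay":0,"az":0},{"dx":0,"dy":0,"dz":0,"ax":0,"ay":0,"az":0},{"dx":0,"dy":0,"dz":0,"ax":0,"ay":0,"az":0}]' | grep -E "tcp|force"; python3 -m pendant '[{"dx":0,"dy":0,"dz":0,"ax":0,"ay":0,"az":0},{"dx":0,"dy":0,"dz":0,"ax":0,"ay":0,"az":0},{"dx":0,"dy":0,"dz":0,"ax":0,"ay":0,"az":0}]' | grep -E "tcp|force"
python3 -m pendant '[{"dx":0.05,"dy":0.6,"dz":0,"ax":0,"ay":0,"az":0},{"dx":0.1,"dy":1.2,"dz":0,"ax":0,"ay":0,"az":0},{"dx":0.1,"dy":1.4,"dz":0,"ax":0,"ay":0,"az":0},{"dx":0.1,"dy":1.4,"dz":0,"ax":0,"ay":0,"az":0},{"dx":0,"dy":0.5,"dz":0,"ax":0,"ay":0,"az":0},{"dx":0,"dy":0,"dz":2,"ax":0,"ay":0,"az":0},{"dx":0,"dy":0,"dz":3,"ax":0,"ay":0,"az":0},{"dx":0,"dy":0,"dz":3,"ax":0,"ay":0,"az":0},{"dx":0,"dy":0,"dz":0,"ax":0,"ay":0,"az":0},{"dx":0,"dy":0,"dz":0,"ax":0,"ay":0,"az":0}]';python3 -c "from h import *;jaw()"
```

```text
tcp_pos: [533.7, -81.8, 143.6]
contact_force: [2.4, 8.7, 3.0]
tcp_pos: [533.7, -81.8, 143.6]
contact_force: [3.0, 9.6, 3.3]
time_s: 13.13
tcp_pos: [537.0, -34.2, 224.7]
ee_rot: [0.001, 0.737, 0.676, 0.001]
contact_force: [-0.1, -0.4, -0.3]
gripper_width: 0.004
orange [(np.int32(245), np.int32(131), np.int32(23), np.int32(4), np.int32(91), [109.9, 105.3])] t 13.1833 F [-0.5 -0.4 -0.4] tcp [536.1 -33.9 223.4]
```

```bash
python3 -m pendant '[{"dx":-0.2,"dy":-3.1,"dz":0,"ax":0,"ay":0,"az":0},{"dx":-0.2,"dy":-3.2,"dz":0,"ax":0,"ay":0,"az":0},{"dx":-0.3,"dy":-3.2,"dz":0,"ax":0,"ay":0,"az":0},{"dx":-0.3,"dy":-3.2,"dz":0,"ax":0,"ay":0,"az":0},{"dx":-0.2,"dy":-3.1,"dz":0,"ax":0,"ay":0,"az":0},{"dx":0,"dy":0,"dz":-2,"ax":0,"ay":0,"az":0},{"dx":0,"dy":0,"dz":-2,"ax":0,"ay":0,"az":0},{"dx":0,"dy":0,"dz":0,"ax":0,"ay":0,"az":0},{"dx":0,"dy":0,"dz":0,"ax":0,"ay":0,"az":0}]'
python3 - <<'E'
from h import *
for c in("scene","top"):
    a=manip.get_image(c)
    u=proj(c,manip.read_state()["tcp_pos"])[0].astype(int);print(u)
    x,y=max(u[0]-70,0),max(u[1]-50,0)
    cv2.imwrite(f"pics/8{c}.png",cv2.resize(a[y:y+110,x:x+140],None,fx=2.85,fy=5 if 0 else 2.85,interpolation=cv2.INTER_CUBIC))
a,b=cv2.imread("pics/8scene.png"),cv2.imread("pics/8top.png");h=min(a.shape[0],b.shape[0]);cv2.imwrite("pics/8.png",np.hstack([a[:h],b[:h]]))
E
```

```text
time_s: 13.93
tcp_pos: [522.9, -191.1, 181.7]
ee_rot: [-0.002, 0.737, 0.676, -0.002]
contact_force: [0.2, -0.5, 0.7]
gripper_width: 0.006
[288 134]
[308 221]
```

View pics/8.png

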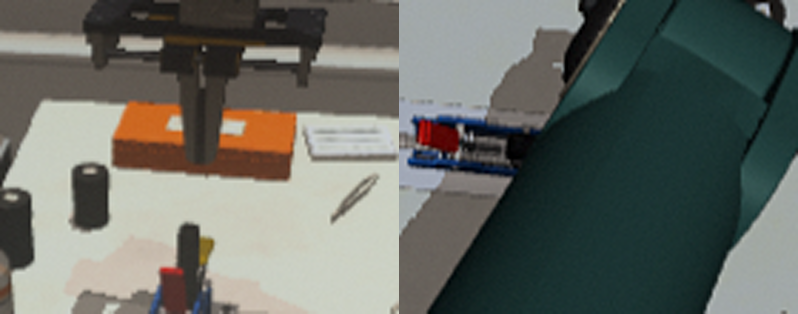

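The fingers stand above and behind the grip, in line with the yellow tab at (205,245). Going down.

```bash
python3 -m pendant '[{"dx":0.15,"dy":0,"dz":-2.5,"ax":0,"ay":0,"az":0},{"dx":0,"dy":-0.1,"dz":-2.5,"ax":0,"ay":0,"az":0},{"dx":0,"dy":0,"dz":-2,"ax":0,"ay":0,"az":0},{"dx":0,"dy":0,"dz":-0.5,"ax":0,"ay":0,"az":0},{"dx":0,"dy":0,"dz":-0.4,"ax":0,"ay":0,"az":0},{"dx":0,"dy":0,"dz":0,"ax":0,"ay":0,"az":0}]';for i in 1 2 3;do python3 -m pendant '[{"dx":0,"dy":0,"dz":-0.2,"ax":0,"ay":0,"az":0}]' | grep -E "tcp|force";done
```

```text
time_s: 14.53
tcp_pos: [526.6, -192.2, 105.1]
ee_rot: [0.0, 0.736, 0.677, 0.0]
contact_force: [0.6, 0.1, 0.8]
gripper_width: 0.001
tcp_pos: [527.3, -192.5, 104.1]
contact_force: [-0.4, -0.4, -0.9]
tcp_pos: [527.2, -192.4, 101.9]
contact_force: [-0.1, 0.0, -0.1]
tcp_pos: [526.8, -192.3, 99.5]
contact_force: [-0.3, -0.5, 0.1]
```

```bash
for i in 1 2 3 4 5;do python3 -m pendant '[{"dx":0,"dy":0,"dz":-0.2,"ax":0,"ay":0,"az":0}]' | grep -E "tcp|force";done
```

```text
tcp_pos: [526.6, -192.2, 97.1]
contact_force: [0.3, -1.8, 1.6]
tcp_pos: [526.6, -192.7, 95.1]
contact_force: [-0.5, -1.1, 3.0]
tcp_pos: [526.6, -193.0, 93.3]
contact_force: [-0.6, -1.7, 4.3]
tcp_pos: [526.6, -193.2, 91.3]
contact_force: [-1.2, -2.3, 6.3]
tcp_pos: [526.6, -193.4, 89.3]
contact_force: [-1.3, -2.5, 5.5]
```

```bash
for i in 1 2 3;do python3 -m pendant '[{"dx":0,"dy":0,"dz":-0.1,"ax":0,"ay":0,"az":0}]' | grep -E "tcp|force";done; for i in 1 2;do python3 -m pendant '[{"dx":0,"dy":0,"dz":0,"ax":0,"ay":0,"az":0},{"dx":0,"dy":0,"dz":0,"ax":0,"ay":0,"az":0},{"dx":0,"dy":0,"dz":0,"ax":0,"ay":0,"az":0},{"dx":0,"dy":0,"dz":0,"ax":0,"ay":0,"az":0},{"dx":0,"dy":0,"dz":0,"ax":0,"ay":0,"az":0},{"dx":0,"dy":0,"dz":0,"ax":0,"ay":0,"az":0},{"dx":0,"dy":0,"dz":0,"ax":0,"ay":0,"az":0},{"dx":0,"dy":0,"dz":0,"ax":0,"ay":0,"az":0},{"dx":0,"dy":0,"dz":0,"ax":0,"ay":0,"az":0}]' | grep -E "tcp|force";done
python3 - <<'E'
from h import *
a=manip.get_image("scene");cv2.imwrite("pics/9.png",cv2.resize(a[140:280,215:345],None,fx=4.2,fy=4.2,interpolation=cv2.INTER_CUBIC))
E
```

```text
tcp_pos: [526.5, -193.4, 88.2]
contact_force: [-1.5, -1.6, 6.0]
tcp_pos: [526.6, -193.5, 87.5]
contact_force: [-2.7, -0.3, 13.8]
tcp_pos: [526.8, -193.5, 87.2]
contact_force: [-5.1, 0.1, 20.1]
tcp_pos: [526.7, -193.5, 87.5]
contact_force: [-4.0, -1.7, 15.0]
tcp_pos: [526.7, -193.5, 87.5]
contact_force: [-4.7, -0.6, 15.1]
```

View pics/9.png

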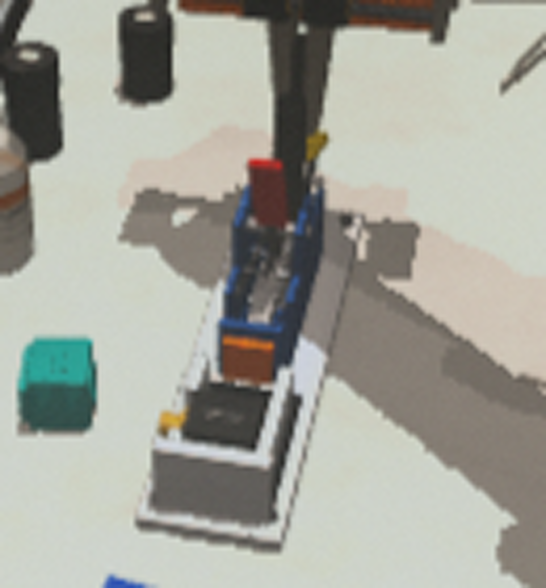

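The lever is on its stop, the pad is back by the blue head (248,358) and the cube sits at the end stop (232,413). I'll hold about 1.5 s more and check that the pad has stopped moving.

```bash
cat > s.py <<'E'
from h import *
a=manip.get_image("scene");m=cv2.inRange(cv2.cvtColor(a,cv2.COLOR_BGR2HSV),(4,150,70),(16,255,255))[190:250,240:300]
y,x=np.nonzero(m);print("pad px",len(x),x.mean()+240,y.mean()+190,y.min()+190,y.max()+190)
E
python3 s.py; python3 -m pendant '[{"dx":0,"dy":0,"dz":0,"ax":0,"ay":0,"az":0},{"dx":0,"dy":0,"dz":0,"ax":0,"ay":0,"az":0},{"dx":0,"dy":0,"dz":0,"ax":0,"ay":0,"az":0},{"dx":0,"dy":0,"dz":0,"ax":0,"ay":0,"az":0},{"dx":0,"dy":0,"dz":0,"ax":0,"ay":0,"az":0},{"dx":0,"dy":0,"dz":0,"ax":0,"ay":0,"az":0},{"dx":0,"dy":0,"dz":0,"ax":0,"ay":0,"az":0},{"dx":0,"dy":0,"dz":0,"ax":0,"ay":0,"az":0},{"dx":0,"dy":0,"dz":0,"ax":0,"ay":0,"az":0},{"dx":0,"dy":0,"dz":0,"ax":0,"ay":0,"az":0},{"dx":0,"dy":0,"dz":0,"ax":0,"ay":0,"az":0},{"dx":0,"dy":0,"dz":0,"ax":0,"ay":0,"az":0}]';python3 s.py
```

```text
pad px 28 273.57142857142856 221.42857142857142 220 223
time_s: 18.05
tcp_pos: [526.7, -193.5, 87.5]
ee_rot: [0.001, 0.737, 0.676, 0.001]
contact_force: [-3.6, 0.1, 15.1]
gripper_width: 0.006
pad px 29 273.51724137931035 221.48275862068965 220 223
```

```bash
python3 -m pendant '[{"dx":0,"dy":0,"dz":0.5,"ax":0,"ay":0,"az":0},{"dx":0,"dy":0,"dz":1,"ax":0,"ay":0,"az":0},{"dx":0,"dy":0,"dz":3,"ax":0,"ay":0,"az":0},{"dx":0,"dy":0,"dz":3,"ax":0,"ay":0,"az":0},{"dx":0,"dy":0,"dz":3,"ax":0,"ay":0,"az":0},{"dx":0,"dy":0,"dz":3,"ax":0,"ay":0,"az":0},{"dx":0.2,"dy":4,"dz":0,"ax":0,"ay":0,"az":0},{"dx":0.2,"dy":4,"dz":0,"ax":0,"ay":0,"az":0},{"dx":0.2,"dy":4,"dz":0,"ax":0,"ay":0,"az":0},{"dx":0.2,"dy":4,"dz":0,"ax":0,"ay":0,"az":0},{"dx":0,"dy":0,"dz":0,"ax":0,"ay":0,"az":0},{"dx":0,"dy":0,"dz":0,"ax":0,"ay":0,"az":0}]'
python3 - <<'E'
from h import *
jaw()
a=manip.get_image('wrist');cv2.imwrite('pics/10.png',cv2.resize(a,(800,600)))
p=np.array([533.5,-81.5,1.4868])
print("pad face at 0 expected",proj("wrist",C2W(p,[(67.7,0,49),(62.7,0,49)]))*1.5625,"home cube top front/rear",proj("wrist",C2W(p,[(150,0,54),(111,0,54)]))*1.5625)
E
```

```text
time_s: 19.1
tcp_pos: [533.9, -29.1, 220.6]
ee_rot: [-0.0, 0.735, 0.679, -0.0]
contact_force: [0.9, -1.5, 0.2]
gripper_width: 0.002
orange [(np.int32(249), np.int32(171), np.int32(22), np.int32(4), np.int32(88), [65.0, 60.1])] t 19.15 F [-0.5  0.1  1.5] tcp [533.9 -31.6 220.7]
pad face at 0 expected [[405.85136876 261.76010396]
 [405.83996675 268.16378986]] home cube top front/rear [[406.12874256 148.35553684]
 [406.02658689 204.43118716]]
```

View pics/10.png

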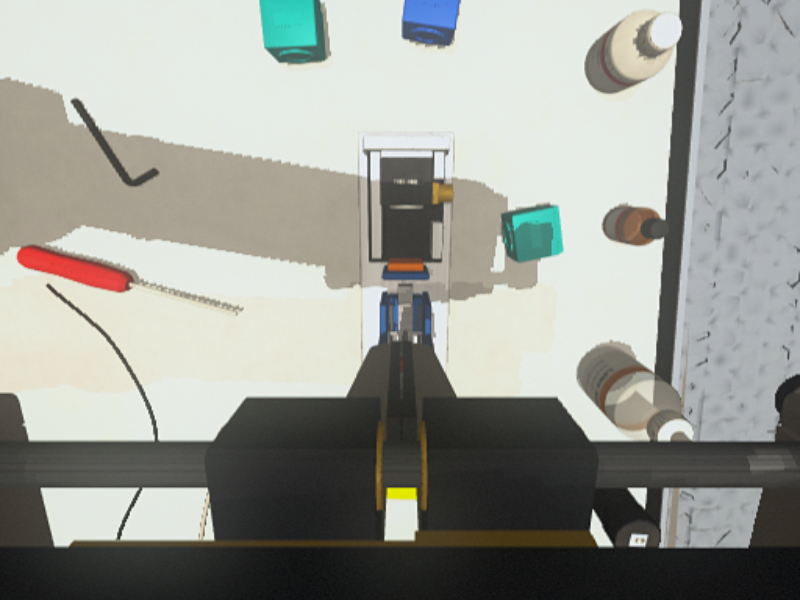

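The final view shows the cube at the end stop (405,180), with its rear edge at row 206 where 204 is predicted for home. The pad is back at (405,266) where 262 is predicted for zero. The bottles stand, and nothing is touching the clamp.

```bash
python3 -c "
from h import *
manip.get_image('top')
for k in('objective_can_1','white_pot','oil_bottle'):print(k,[(round(q['conf'],2),ray('top',q['point'][::-1],0).round()) for q in manip.spot_point(k,'top')])
print(manip.job_done())"
```

```text
objective_can_1 [(0.78, array([ 715., -263.,    0.])), (0.53, array([ 653., -343.,    0.]))]
white_pot []
oil_bottle [(0.55, array([727.,   5.,   0.]))]
the job is handed in; nothing more can be done
None
```

I pushed the cube home with the trigger, released the jaw, and handed the job in at about 19 s with the robot touching nothing.

- **Pushing home:** It took two full strokes and one gentle partial stroke. On the last stroke I held about 9 N at the push point for roughly 1.5 s. By the given formula that is about 15 N on the cube. Single readings peaked at 10 N, or about 17 N on the cube. The cube force is worked out from the trigger push, not measured directly.
- **Release:** I pressed the yellow lever to its stop and held it for about 3 s. By then the pad had stopped moving.

**Last checks:**
- **Cube:** its rear edge was within about 2 px (1–2 mm) of the home position, and no gap showed at the end stop. The front edge looked about 7 px off the prediction, which I put down to the pale strip along it.
- **Jaw:** the pad face measured 65 mm, against 67.7 mm expected when fully back. That is close to the camera calibration error.
- **Cans and bottles:** the cans were within about 5 mm of their first readings, near the detection error. The last top-view call missed the white bottle, but the last wrist view showed it and the brown bottle standing.

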